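# Clear a lodged offcut from the dust pick-up's inspection port

## Robot

A 6-joint arm with a two-finger parallel gripper is mounted at the origin on the work surface. World frame = base frame: x ahead of the robot, y to its left, z up, the work surface at z = 0. Lengths are in mm, angles in rad, forces in N, time in s.
With the tool pointing down it reaches from about 350 to 975 mm from the base axis. Payload 7.1 kg.
Tool frame: the origin (TCP) lies midway between the tips of the shut fingers; the grasp point (between the pads) lies pinch_z behind it (pinch_z is the distance from the TCP to the grasp point, in mm); z points along the fingers, y is the line along which they close (so a half turn about z gives the same grasp; the last joint's range is limited). The gripper opens to 88 mm and grips with 3 to 60 N. Pads are 20 mm wide; open, the fingers measure 115 mm over their backs; the gripper's body (75 mm by 178 mm) begins 61 mm behind the grasp point.
Start: joints at [-1.277, 0.423, 1.63, -0, 1.089, -0.019], TCP at [192.345, -594.65, 222.675] pointing down, gripper open.
Joint ranges: [-3, 3], [-0.9, 2.11], [0.09, 2.58], [-1.31, 4.45], [0.11, 2.69], [-2.54, 2.54]. Speed limits (rad/s): [2.39, 2.39, 3.01, 3.14, 3.14, 3.14].

## Interface

Orientations are given as a rotation vector (axis times angle).
In Python, from workcell import get_obs, get_image, close_job, pinch_z gives the robot as it stands.
- The arm moves only by the tool jog_arm, never from a script. Its argument "commands" is a list of rows, each a list of 3 entries, a list of its own where there are three numbers: the gripper command: -1 is shut, 1 is fully open, values between are in proportion, then the shift along the tool's x, y, z as a fraction of full scale, then the turn, a rotation vector about the tool's x, y, z as a fraction of full scale. In form: [[gripper, [tx, ty, tz], [rx, ry, rz]], ...]. A call has 1 to 10 rows; each row shifts and turns the commanded pose from where the row before left it, along the tool's axes as they then stand; what a row does not reach is not made up. Full scale, the value 1, is 0.1 m for a shift and 45 degrees for a turn. A row lasts 1/10 s, in which the tool goes at most 50 mm and 8.59 degrees, less where a joint would pass 70% of its speed; a pose out of reach is approached as far as the arm can. A call with a number of a shift or a turn outside -1 to 1 is refused whole. A call with a gripper value outside its range is refused whole. The fingers move at their own pace and stop on an object; the grip force is fixed at half the most. Time passes only in rows, so rows that do not move let the fingers close. It gives the time, the measured TCP pose, the force, the opening and the grip force at its end, in the units of the state.
- get_obs(): the state, without advancing time (a new reading comes with each control period).
- get_image(name): name is "scene" or "top" or "wrist"; returns a dict with "image" (400x640x3 uint8, blue, green, red), "z_map" (400x640 float32, mm along the optical axis (not along the pixel's ray), 0 where there is no reading), "intrinsics" (3x3 intrinsics, pixels), "eye" and "orientation" of the camera in the world; the wrist camera has in their place "mount" (4x4, takes a point from camera to tool coordinates, whose origin is the TCP and whose axes are the flange's). Camera axes: x right, y down, z forward; pixel columns grow to the right and rows downward; lengths in mm; the calibration is good to about 2 mm. The wrist camera is an equidistant fisheye: a pixel r from the principal point sees the ray r / f radians off the axis. A picture is of the moment at which its call begins: read the wrist's pose just before it.
- close_job(): hands the job in; it is judged then, once.
The state is a dict: "t": time; "qpos": joint angles; "qvel": joint speeds; "joint_torque": joint torques, N m; "ee_pos": TCP position; "orientation": TCP orientation; "ft_force": force on the tool from outside, world axes, zero at the start; "moment": the same for the moment, N m; "width": finger opening in mm; "grasp_force": force on a finger pad.
Only numpy, scipy, OpenCV 4.12 (cv2) and the standard library are available. Lean on these libraries where they do the work, as an engineer would, in place of code of your own. Each camera call takes 0.05 s, during which the arm holds its last target. There are 200 camera calls.

## Task

A pine offcut has been sucked into the dust pick-up and lies on the grate under its inspection port. Swing the port's cover fully aside on its pin, lift the offcut out and put it in the slatted plywood offcut crate, then swing the cover back fully home over the port. Leave the other things on the bench where they are.

Things in the scene. Friction and masses are not known exactly. Their poses are not given: they have to be found in the camera images.
- pickup: Fixed grey sheet-metal dust box. Origin on the bench under the port's centre. Deck 100 mm high, 5 mm thick, from x -87 to +138, y -95 to +95 mm; the port is a 124 mm round hole in it. Inside, a bar grate with its top 45 mm above the bench. Low flared mouth out to y +180; duct elbow out to x +250, 87 mm high. Two 8 mm stop studs stand 10 mm above the deck within 35 mm of the pin
- port (a point): Centre of the inspection port, at the height of the deck's upper face (100 mm above the bench). Axes as the pick-up's
- pin (a point): Centre of the single upright pin on which the cover swings, at the height of the cover's upper face (105 mm above the bench): 98 mm from the port centre along the pick-up's +x. The bolt head stands 8 mm above this height
- cover (a joint): Angle of the cover on its upright pin, rad. Round aluminium plate, 142 mm diameter, 4 mm thick, underside 1 mm above the deck. 0 = closed over the port, on its stop; grows anticlockwise from above (knob goes to the pick-up's -y, then +x); 1.75 = fully aside, on its stop; port wholly clear from 1.5. May start up to 0.25 ajar. Friction about 1 N at the knob; stays where left
- cover_knob (a point): Grip point on the axis of the cover's black knob, 123 mm above the bench. Upright, round, 28 mm diameter; top 139 mm and cover's upper face 105 mm above the bench. It stands 146 mm from the pin's axis, on the far side of the cover from the pin: 48 mm from the port centre along the pick-up's -x when closed. Fixed to the cover; can turn between two fingers
- offcut: Loose block of pine, 80 x 34 x 40 mm (its x, y, z), about 60 g, lying flat on the grate under the port, at any of a range of headings. Origin at the centre of its underside. Its top starts 85 mm above the bench, 15 mm below the deck
- offcut_mid (a point): Centre of the pine block, 20 mm above its underside
- crate: Offcut crate, fixed: open plywood crate with slatted long sides, 220 x 170 x 85 mm high outside (its x, y, z), inside 204 x 156 mm; a few thin scraps of wood lie in it, up to 22 mm above the bench. Origin at the centre of its underside. It stands left or right of the pick-up; the divided grey plastic tray of like size stands on the other side
- crate_mouth (a point): Centre of the crate's open top, 85 mm above the bench
- tray: Bystander, fixed: grey plastic tray 220 x 170 x 60 mm with two dividers, holding small stock. Not the crate. Origin at the centre of its underside
- sanding_block: Bystander, loose: cork sanding block 115 x 62 x 34 mm, origin at the centre of its underside
- tape: Bystander, loose: red tape measure 75 x 38 x 64 mm, origin at the centre of its underside
- square: Bystander, loose: try square lying flat, wooden stock 115 mm along its x, steel blade 190 mm along its y from near the stock's +x end, 18 mm high, origin under the centre of the stock
- mallet: Bystander, loose: wooden mallet lying down, handle 240 mm along its x, head 55 mm high at +105 mm, origin on the bench under the middle of the handle
- glue: Bystander, loose: upright white glue bottle, 62 mm diameter, 185 mm tall, origin at the centre of its underside

How it is judged (in metres and radians):
On the way, in this order (a step that is already met when the one before it is completed fails the run):
1. the cover is swung clear of the port (value of joint cover above 1.5 rad), for 0.2 s.
2. the offcut is in the crate and let go (x of offcut_mid in the frame of crate between -0.1 and 0.1 m and y of offcut_mid in the frame of crate between -0.077 and 0.077 m and z of offcut_mid in the frame of crate below 0.075 m and contact force between the fingers and offcut below 0.3 N), for 0.2 s.
At the end, for the whole second after the job is handed in: The cover is back home over the port (within 0.07 rad of closed, about 10 mm at the knob, so that the port is wholly covered), and the pine offcut lies at rest in the offcut crate, its centre inside the walls and below the rim (under 75 mm above the bench) (value of joint cover below 0.07 rad and x of offcut_mid in the frame of crate between -0.1 and 0.1 m and y of offcut_mid in the frame of crate between -0.077 and 0.077 m and z of offcut_mid in the frame of crate below 0.075 m and linear speed of offcut below 0.02 m/s); the robot touches nothing.
It fails at once if another thing on the bench is moved by more than 30 mm (distance of any of sanding_block, tape, square, mallet, glue from where it was at the start of the episode above 0.03 m).
It also fails if it takes over 72 s, if anything falls off the work surface, if the arm or the gripper's body presses on something with over 40 N, if the wrist force passes 120 N, or if a joint passes its speed limit or range.

## Working session

There is one attempt and no reset: what is moved stays moved. The work goes in short steps, Python scripts to look and compute and a tool call to move; the robot and the scene stay as the last step left them, time stands still between calls to the robot, and variables do not carry over. Pictures are saved under pics/ and viewed, at most 10 in all, crops included, and the job is handed in when it is done.

Besides the shell and the picture viewer there is one more tool, called in YAML: its name, and indented under it one key for each argument. jog_arm: Moves the arm, as the interface text tells. Its arguments: {"type":"object","properties":{"commands":{"type":"array","items":{"type":"array"}}},"required":["commands"]}

```bash
mkdir -p pics; cat > h.py <<'E'
import numpy as np,cv2
from scipy.spatial.transform import Rotation as R
from workcell import get_obs,get_image,close_job,pinch_z
def world(im,u,v,z=None):
    K=np.array(im["intrinsics"]);o=np.array(im["orientation"]);
    M=o if o.shape==(3,3) else R.from_rotvec(o).as_matrix()
    d=M@np.array([(u-K[0,2])/K[0,0],(v-K[1,2])/K[1,1],1]);e=np.array(im["eye"])
    if z is None: return e+d*im["z_map"][int(v),int(u)]
    return e+d*(z-e[2])/d[2]
E
python3 - <<'E'
from h import *
o=get_obs();print(pinch_z if not callable(pinch_z) else pinch_z(),{k:np.round(v,3) for k,v in o.items()})
for n in("top","scene"):
    im=get_image(n);cv2.imwrite(f"pics/{n}1.png",im["image"]);print(n,im["eye"],im["orientation"],im["intrinsics"])
    np.save(f"{n}.npy",im,allow_pickle=True)
E
```

```text
18.700000000000003 {'t': np.float64(0.0), 'qpos': array([-1.277,  0.424,  1.631, -0.   ,  1.089, -0.019]), 'qvel': array([ 0.001,  0.   , -0.001,  0.001, -0.   ,  0.001]), 'joint_torque': array([ 0.0000e+00, -5.4462e+01, -2.7367e+01,  6.4000e-02,  2.3000e-02,
       -0.0000e+00]), 'ee_pos': array([ 192.203, -594.115,  221.892]), 'orientation': array([-3.102, -0.489,  0.   ]), 'ft_force': array([ 0.439, -0.047,  0.585]), 'moment': array([ 0.022, -0.033, -0.041]), 'grasp_force': np.float64(0.0), 'width': np.float64(87.799)}
top [ 433.11270713    5.71428185 1281.44324886] [-2.17231559  2.19227224 -0.07282838] [[376.00069483   0.         322.92546402]
 [  0.         376.00069483 207.14947667]
 [  0.           0.           1.        ]]
scene [1260.89209277  405.18897758  765.22557826] [-1.32469998 -2.09544911  1.03467713] [[404.79120549   0.         320.32400065]
 [  0.         404.79120549 200.15022878]
 [  0.           0.           1.        ]]
```

View pics/top1.png

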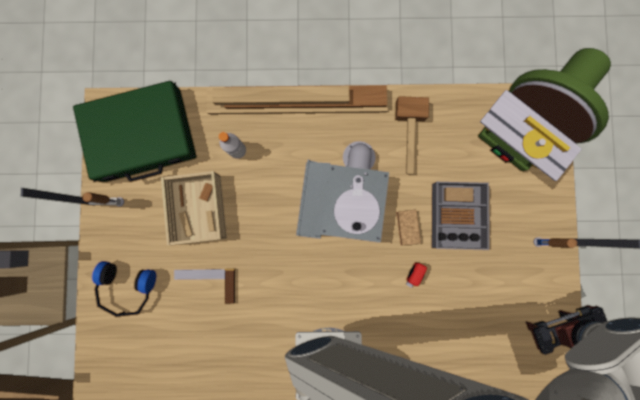

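View pics/scene1.png

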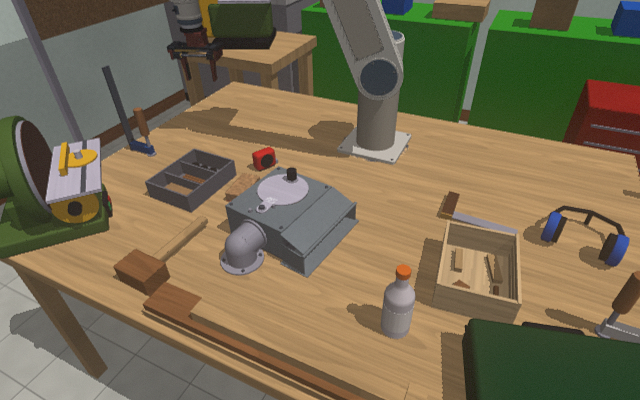

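The top view shows the pick-up near (345,200), its elbow towards world +x, the knob at (357,226) and the pin at about (358,182). The crate is at (193,208) on the +y side and the tray at (461,215). I'll enlarge the pick-up and crate.

```bash
python3 - <<'E'
from h import *
i=np.load("top.npy",allow_pickle=True).item()["image"]
cv2.imwrite("pics/crop1.png",cv2.resize(i[140:260,280:440],None,fx=5,fy=5,interpolation=cv2.INTER_CUBIC))
im=np.load("top.npy",allow_pickle=True).item()
for p in [(357,226),(193,208)]: print(world(im,*p))
for p,z in [((163,176),85),((218,173),85),((224,240),85),((169,244),85)]: print(world(im,*p,z))
E
```

```text
[457.12624233 -91.73242007 137.61232042]
[ 433.11270713    5.71428185 1281.44324886]
[624.55779553 525.07750059  85.        ]
[632.55408632 347.98197282  85.        ]
[417.65811824 326.516934    85.        ]
[406.55305954 501.26622995  85.        ]
```

View pics/crop1.png

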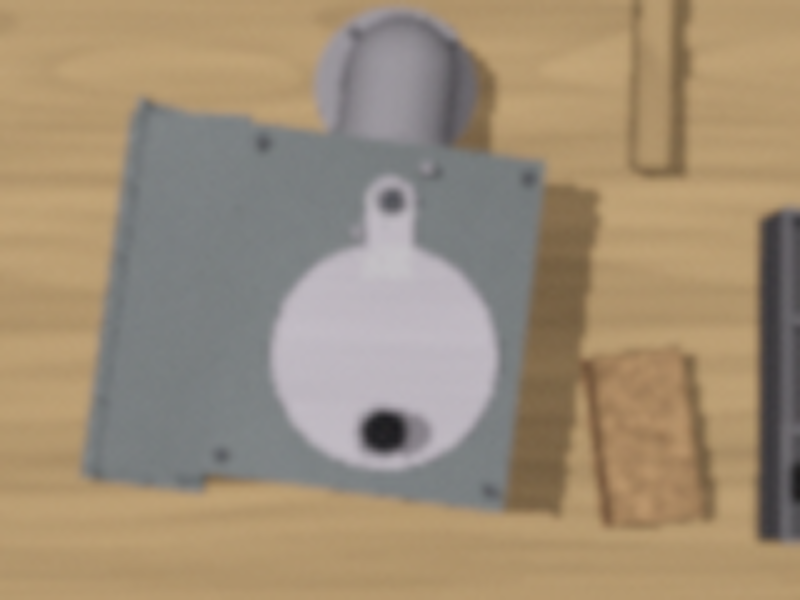

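The crop shows the bolt at (391,200), the knob at (384,432), and the plate's centre at about (385,356). The deck's -y edge runs from (543,162) to (505,510), so the pick-up is yawed about 0.1 rad.

```bash
python3 - <<'E'
from h import *
im=np.load("top.npy",allow_pickle=True).item()
w=lambda c,z:world(im,280+(c[0]+.5)/5-.5,140+(c[1]+.5)/5-.5,z)[:2]
P=w((391,200),113);K=w((384,432),139);C=w((385,356),105)
a=w((543,162),100);b=w((505,510),100);e=a-b;yaw=np.arctan2(e[1],e[0])
print("pin",P,"knob",K,np.linalg.norm(P-K),"plate",C,np.linalg.norm(P-C),"yaw",yaw,np.linalg.norm(e))
d=P-K; print("cover angle",np.arctan2(d[1],d[0])-yaw)
# circle fit check from pin: fully aside position
for n,th in(("closed",0),("open",1.75)):
    print(n,P+146*np.array([-np.cos(yaw+th),-np.sin(yaw+th)]))
print("port",P-98*np.array([np.cos(yaw),np.sin(yaw)]))
# mouth-side check: other deck edges
f=w((140,105),100)
R0=R.from_rotvec(get_obs()["orientation"]).as_matrix();print(R0)
E
```

```text
pin [602.71581464 -98.57432766] knob [457.11360609 -89.79482235] 145.86666118655458 plate [505.39434506 -93.99319669] 97.42923176392935 yaw -0.12891209015575122 221.24957827634955
cover angle 0.06868712329363742
closed [457.92727341 -79.80524858]
open [ 610.05529096 -244.38973181]
port [505.52898559 -85.97590472]
[[ 9.51469623e-01  3.07742387e-01 -4.23313719e-04]
 [ 3.07742678e-01 -9.51468679e-01  1.34054239e-03]
 [ 9.77197063e-06 -1.40575706e-03 -9.99999012e-01]]
```

jog_arm:
  commands:
    - [1, [0.34, -0.33, 0], [0, 0, 0]]
    - [1, [0.34, -0.33, 0], [0, 0, 0]]
    - [1, [0.34, -0.33, 0], [0, 0, 0]]
    - [1, [0.34, -0.33, 0], [0, 0, 0]]
    - [1, [0.34, -0.33, 0], [0, 0, 0]]
    - [1, [0.34, -0.33, 0], [0, 0, 0]]
    - [1, [0.34, -0.33, 0], [0, 0, 0]]
    - [1, [0.34, -0.33, 0], [0, 0, 0]]
    - [1, [0.34, -0.33, 0], [0, 0, 0]]
    - [1, [0.34, -0.33, 0], [0, 0, 0]]

```text
t: 1.1
ee_pos: [414.7, -174.2, 222.7]
orientation: [3.103, 0.489, 0.0]
ft_force: [0.6, -0.6, 0.6]
width: 88.0
grasp_force: 0.0
```

jog_arm:
  commands:
    - [1, [0.34, -0.33, 0], [0, 0, 0]]
    - [1, [0.34, -0.33, 0], [0, 0, 0]]
    - [1, [0, 0, 0], [0, 0, 0.16]]
    - [1, [0, 0, 0], [0, 0, 0.16]]
    - [1, [0, 0, 0], [0, 0, 0.16]]
    - [1, [0, 0, 0], [0, 0, 0]]
    - [1, [0, 0, 0], [0, 0, 0]]

```text
t: 1.8
ee_pos: [458.5, -92.3, 222.5]
orientation: [-3.14, 0.096, 0.001]
ft_force: [-0.2, -0.2, -0.1]
width: 88.0
grasp_force: 0.0
```

```bash
cat >> h.py <<'E'
def st():
    o=get_obs();M=R.from_rotvec(o["orientation"]).as_matrix()
    print(round(float(o["t"]),2),np.round(o["ee_pos"],1),"x-axis heading",round(np.arctan2(M[1,0],M[0,0]),3),"tilt",np.round(M[2,:2],3),"q",np.round(o["qpos"],2),"F",np.round(o["ft_force"],1),o["width"].round(1),o["grasp_force"].round(1))
    return np.array(o["ee_pos"]),M
E
python3 - <<'E'
from h import *
p,M=st();print(M.T@(np.array([457.1,-89.8,110])-p))
E
```

```text
Traceback (most recent call last):
  File "h.py", line 12, in st
    print(round(float(o["t"]),2),np.round(o["ee_pos"],1),"x-axis heading",round(np.arctan2(M[1,0],M[0,0]),3),"tilt",np.round(M[2,:2],3),"q",np.round(o["qpos"],2),"F",np.round(o["ft_force"],1),o["width"].round(1),o["grasp_force"].round(1))
                                                                                                                                                                                                ^^^^^^^^^^^^^^^^
AttributeError: 'float' object has no attribute 'round'
```

jog_arm:
  commands:
    - [1, [-0.01, -0.03, 0.375], [0, 0, 0]]
    - [1, [0, 0, 0.375], [0, 0, 0]]
    - [1, [0, 0, 0.375], [0, 0, 0]]
    - [-1, [0, 0, 0], [0, 0, 0]]
    - [-1, [0, 0, 0], [0, 0, 0]]
    - [-1, [0, 0, 0], [0, 0, 0]]
    - [-1, [0, 0, 0], [0, 0, 0]]
    - [-1, [0, 0, 0], [0, 0, 0]]
    - [-1, [0, 0, 0], [0, 0, 0]]

```text
t: 2.7
ee_pos: [458.1, -89.3, 110.8]
orientation: [3.14, -0.1, 0.002]
ft_force: [-0.4, 0.2, 0.1]
width: 43.4
grasp_force: 0.0
```

```bash
sed -i 's/,o\["width"\].*/,o["width"],o["grasp_force"])/' h.py
python3 - <<'E'
from h import *
p,M=st()
E
```

```text
2.7 [458.1 -89.3 110.8] x-axis heading -0.064 tilt [0.001 0.   ] q [-0.22  0.37  2.05 -0.    0.72  1.42] F [-0.4  0.2  0.1] 43.41540156890783 0.0
```

jog_arm:
  commands:
    - [-1, [0, 0, 0], [0, 0, 0]]
    - [-1, [0, 0, 0], [0, 0, 0]]
    - [-1, [0, 0, 0], [0, 0, 0]]
    - [-1, [0, 0, 0], [0, 0, 0]]
    - [-1, [0, 0, 0], [0, 0, 0]]
    - [-1, [0.014, 0.2, 0], [0, 0, -0.176]]
    - [-1, [0.014, 0.2, 0], [0, 0, -0.176]]
    - [-1, [0, 0, 0], [0, 0, 0]]

```text
t: 3.5
ee_pos: [461.4, -130.6, 110.3]
orientation: [3.123, 0.334, 0.001]
ft_force: [-0.3, 0.9, 5.0]
width: 27.7
grasp_force: 30.0
```

```bash
cat >> h.py <<'E'
P=np.array([602.7,-98.6])
def arc():
    p,M=st();d=P-p[:2];print("radius",np.linalg.norm(d),"theta",np.arctan2(d[1],d[0])+.129)
E
python3 -c "
from h import *
arc()"
```

```text
3.5 [ 461.4 -130.6  110.3] x-axis heading 0.213 tilt [0.001 0.001] q [-0.3   0.39  2.02 -0.    0.73  1.06] F [-0.3  0.9  5. ] 27.669034790899765 29.999761283397675
radius 144.8482441781514 theta 0.35169487152555035
```

Low forces, and it follows the arc. I'll carry on.

jog_arm:
  commands:
    - [-1, [0.014, 0.2, 0], [0, 0, -0.176]]
    - [-1, [0.014, 0.2, 0], [0, 0, -0.176]]
    - [-1, [0.014, 0.2, 0], [0, 0, -0.176]]
    - [-1, [0.014, 0.2, 0], [0, 0, -0.176]]
    - [-1, [0.014, 0.2, 0], [0, 0, -0.176]]

```text
t: 4.0
ee_pos: [513.7, -212.1, 110.4]
orientation: [-2.825, -1.373, -0.001]
ft_force: [3.6, 8.8, 2.5]
width: 27.1
grasp_force: 30.0
```

```bash
python3 -c "
from h import *
arc()"
```

```text
4.0 [ 513.7 -212.1  110.4] x-axis heading 0.905 tilt [ 0.001 -0.   ] q [-0.41  0.48  1.86  0.    0.8   0.25] F [3.6 8.8 2.5] 27.062773853840305 29.999509155750275
radius 144.29544691081583 theta 1.0347057192905564
```

jog_arm:
  commands:
    - [-1, [0.012, 0.2, 0], [0, 0, -0.176]]
    - [-1, [0.012, 0.2, 0], [0, 0, -0.176]]
    - [-1, [0.012, 0.2, 0], [0, 0, -0.176]]
    - [-1, [0.012, 0.2, 0], [0, 0, -0.176]]
    - [-1, [0.012, 0.16, 0], [0, 0, -0.15]]
    - [-1, [0, 0, 0], [0, 0, 0]]

```text
t: 4.6
ee_pos: [604.0, -242.3, 110.3]
orientation: [-2.217, -2.226, -0.003]
ft_force: [-0.2, 4.7, 6.9]
width: 26.9
grasp_force: 30.0
```

```bash
python3 -c "
from h import *
arc()"
```

```text
4.6 [ 604.  -242.3  110.3] x-axis heading 1.575 tilt [0.001 0.001] q [-0.4   0.59  1.64  0.    0.91 -0.41] F [-0.2  4.7  6.9] 26.944129772578027 30.0017112493515
radius 143.66734826142795 theta 1.7086709045623372
```

jog_arm:
  commands:
    - [-1, [0, 0.06, 0], [0, 0, 0]]
    - [1, [0, 0, 0], [0, 0, 0]]
    - [1, [0, 0, 0], [0, 0, 0]]
    - [1, [0, 0, 0], [0, 0, 0]]
    - [1, [0, 0, -0.2], [0, 0, 0]]
    - [1, [0, 0, -0.45], [0, 0, 0]]
    - [1, [0, 0, -0.45], [0, 0, 0]]

```text
t: 5.3
ee_pos: [607.2, -243.6, 220.2]
orientation: [-2.217, -2.222, 0.001]
ft_force: [0.3, 0.0, 0.8]
width: 71.8
grasp_force: 0.0
```

jog_arm:
  commands:
    - [1, [0.39, -0.25, 0], [0, 0, 0]]
    - [1, [0.39, -0.25, 0], [0, 0, 0]]
    - [1, [0.39, -0.25, 0], [0, 0, 0]]
    - [1, [0.39, -0.25, 0], [0, 0, 0]]
    - [1, [0, 0, 0], [0, 0, 0]]
    - [1, [0, 0, 0], [0, 0, 0]]

```text
t: 5.9
ee_pos: [507.5, -87.8, 220.6]
orientation: [2.216, 2.225, 0.001]
ft_force: [0.7, -1.0, 0.2]
width: 87.9
grasp_force: 0.0
```

```bash
python3 - <<'E'
from h import *
st();o=get_obs();im=get_image("wrist");im["o"]=o;np.save("w1.npy",im,allow_pickle=True)
cv2.imwrite("pics/w1.png",im["image"]);print(im["mount"],im["intrinsics"])
E
```

```text
5.9 [507.5 -87.8 220.6] x-axis heading 1.575 tilt [-0.     0.001] q [-0.19  0.26  1.87 -0.    1.   -0.2 ] F [ 0.7 -1.   0.2] 87.89250248659636 0.0
[[ 1.87236666e-03 -9.56263169e-01 -2.92501702e-01  7.98403250e+01]
 [ 9.99998243e-01  1.81650028e-03  4.62599223e-04 -1.04867078e+00]
 [ 8.89628245e-05 -2.92502054e-01  9.56264890e-01 -1.61420401e+02]
 [ 0.00000000e+00  0.00000000e+00  0.00000000e+00  1.00000000e+00]] [[309.70691629   0.         316.66322584]
 [  0.         309.70691629 198.02370852]
 [  0.           0.           1.        ]]
```

View pics/w1.png

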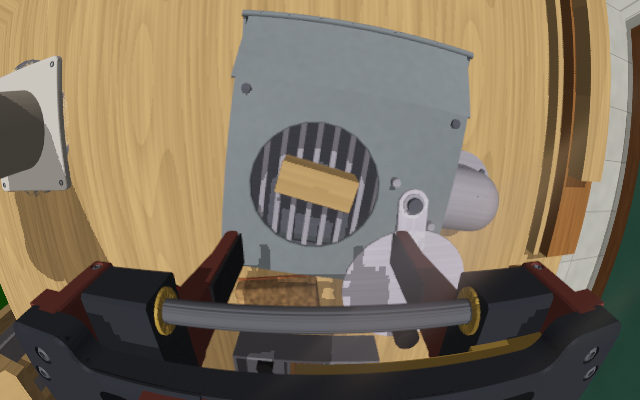

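Wrist view: the port is clear with the block at about (317,185), the cover has swung aside to the lower right, and the ring is centred near (314,183). Next, an enlarged crop for the block's corners.

```bash
python3 - <<'E'
from h import *
im=np.load("w1.npy",allow_pickle=True).item()
cv2.imwrite("pics/w1c.png",cv2.resize(im["image"][115:250,240:390],None,fx=4,fy=4,interpolation=cv2.INTER_CUBIC))
E
```

```text
(no output)
```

View pics/w1c.png

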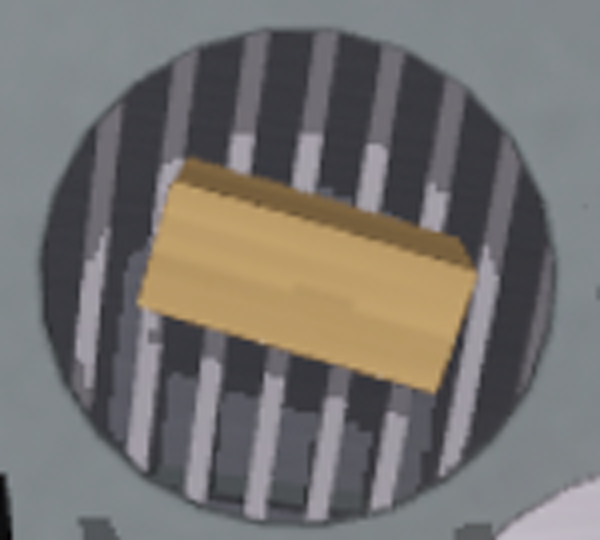

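In the crop, the top-face corners are (172,182), (475,268), (436,390) and (138,305). The port rim is at left (42,258), right (556,265), top (300,28) and bottom (300,522).

```bash
cat >> h.py <<'E'
def wray(im,u,v,z):
    K=np.array(im["intrinsics"]);o=im["o"];T=np.array(im["mount"]);M=R.from_rotvec(o["orientation"]).as_matrix()
    x,y=(u-K[0,2])/K[0,0],(v-K[1,2])/K[1,1];r=np.hypot(x,y)
    d=np.array([np.sin(r)*x/r,np.sin(r)*y/r,np.cos(r)])
    e=M@T[:3,3]+o["ee_pos"];d=M@T[:3,:3]@d
    return (e+d*(z-e[2])/d[2])[:2]
E
python3 - <<'E'
from h import *
im=np.load("w1.npy",allow_pickle=True).item()
w=lambda c,z:wray(im,240+(c[0]+.5)/4-.5,115+(c[1]+.5)/4-.5,z)
q=np.array([w(c,85) for c in[(172,182),(475,268),(436,390),(138,305)]])
print(q,q.mean(0),[np.linalg.norm(q[i]-q[i-1]) for i in range(4)])
e=q[1]-q[0]+q[2]-q[3];print("long axis",np.arctan2(e[1],e[0]))
r=np.array([w(c,100) for c in[(42,258),(556,265),(300,28),(300,522)]]);print(r)
p,M=st();print(M.T[:2,:2]@(q.mean(0)-p[:2]))
E
```

```text
[[ 473.42235897  -60.38779825]
 [ 548.19751952  -81.55927017]
 [ 539.58876416 -113.72083649]
 [ 464.17171465  -91.59557632]] [506.34508932 -86.81587031] [np.float64(32.54995902210021), np.float64(77.71457944480477), np.float64(33.29379847341699), np.float64(78.59553737142996)]
long axis -0.28066595425002994
[[ 443.47004342  -75.83450291]
 [ 565.56199681  -76.87254547]
 [ 504.52243502  -22.1548861 ]
 [ 505.05074062 -143.8611739 ]]
5.95 [508.2 -88.6 220.6] x-axis heading 1.574 tilt [-0.     0.002] q [-0.2   0.27  1.87 -0.    1.   -0.2 ] F [-0.1  0.6  0.2] 87.98878894937916 0.0
[ 1.7405386  -1.86254873]
```

jog_arm:
  commands:
    - [0.36, [0.017, -0.019, 0], [0, 0, -0.182]]
    - [0.36, [0, 0, 0.1], [0, 0, -0.182]]
    - [0.36, [0, 0, 0.1], [0, 0, -0.182]]
    - [0.36, [0, 0, 0.1], [0, 0, -0.182]]
    - [0.36, [0, 0, 0.1], [0, 0, -0.182]]
    - [0.36, [0, 0, 0.1], [0, 0, -0.182]]
    - [0.36, [0, 0, 0.1], [0, 0, -0.182]]
    - [0.36, [0, 0, 0.1], [0, 0, -0.182]]
    - [0.36, [0, 0, 0.1], [0, 0, -0.182]]
    - [0.36, [0, 0, 0], [0, 0, 0]]

```text
t: 6.95
ee_pos: [505.7, -87.7, 138.8]
orientation: [-0.441, -3.109, 0.0]
ft_force: [-0.0, -1.0, -0.8]
width: 59.7
grasp_force: 0.0
```

```bash
python3 - <<'E'
from h import *
p,M=st();print(M.T@(np.array([506.3,-86.8,53])-p))
E
```

```text
6.95 [505.7 -87.7 138.8] x-axis heading 2.86 tilt [ 0.002 -0.   ] q [-0.19  0.38  1.93 -0.    0.83 -1.48] F [-0.  -1.  -0.8] 59.70280456731847 0.0
[-0.4777454   1.07150295 85.83751925]
```

jog_arm:
  commands:
    - [0.36, [0, 0.01, 0.3], [0, 0, 0]]
    - [0.36, [0, 0, 0.3], [0, 0, 0]]
    - [0.36, [0, 0, 0.25], [0, 0, 0]]
    - [-1, [0, 0, 0], [0, 0, 0]]
    - [-1, [0, 0, 0], [0, 0, 0]]
    - [-1, [0, 0, 0], [0, 0, 0]]
    - [-1, [0, 0, 0], [0, 0, 0]]
    - [-1, [0, 0, 0], [0, 0, 0]]
    - [-1, [0, 0, 0], [0, 0, 0]]
    - [-1, [0, 0, 0], [0, 0, 0]]

```text
t: 7.95
ee_pos: [507.0, -86.1, 56.6]
orientation: [0.44, 3.108, -0.0]
ft_force: [-0.2, -1.4, 7.8]
width: 33.7
grasp_force: 30.0
```

jog_arm:
  commands:
    - [-1, [0, 0, -0.3], [0, 0, 0]]
    - [-1, [0, 0, -0.4], [0, 0, 0]]
    - [-1, [0, 0, -0.25], [0, 0, -0.12]]
    - [-1, [0, 0, -0.25], [0, 0, -0.12]]
    - [-1, [0, 0, -0.2], [0, 0, -0.12]]
    - [-1, [0, 0, 0], [0, 0, -0.12]]
    - [-1, [0, 0, 0], [0, 0, 0]]

```text
t: 8.65
ee_pos: [506.1, -85.6, 196.3]
orientation: [-0.152, 3.136, -0.001]
ft_force: [-0.2, 0.8, -1.2]
width: 33.9
grasp_force: 30.0
```

jog_arm:
  commands:
    - [-1, [-0.05, 0.3, 0], [0, 0, 0]]
    - [-1, [-0.05, 0.4, 0], [0, 0, 0]]
    - [-1, [-0.05, 0.4, 0], [0, 0, 0]]
    - [-1, [-0.05, 0.4, 0], [0, 0, 0]]
    - [-1, [-0.05, 0.4, 0], [0, 0, 0]]
    - [-1, [-0.05, 0.4, 0], [0, 0, 0]]
    - [-1, [-0.05, 0.4, 0], [0, 0, 0]]
    - [-1, [-0.05, 0.4, 0], [0, 0, 0]]
    - [-1, [-0.05, 0.4, 0], [0, 0, 0]]
    - [-1, [-0.05, 0.4, 0], [0, 0, 0]]

```text
t: 9.65
ee_pos: [517.4, 308.8, 194.6]
orientation: [0.146, -3.137, 0.001]
ft_force: [0.7, -0.9, -0.4]
width: 33.6
grasp_force: 30.0
```

jog_arm:
  commands:
    - [-1, [-0.05, 0.4, 0], [0, 0, 0]]
    - [-1, [-0.05, 0.4, 0], [0, 0, 0]]
    - [-1, [-0.05, 0.3, 0], [0, 0, 0]]
    - [-1, [0, 0, 0], [0, 0, 0]]
    - [-1, [0, 0, 0], [0, 0, 0]]

```text
t: 10.15
ee_pos: [521.8, 418.1, 194.2]
orientation: [0.15, -3.137, 0.002]
ft_force: [0.8, -0.1, -0.4]
width: 33.5
grasp_force: 30.0
```

```bash
python3 - <<'E'
from h import *
p,M=st();o=get_obs();im=get_image("wrist");im["o"]=o;np.save("w2.npy",im,allow_pickle=True)
cv2.imwrite("pics/w2.png",im["image"]);print(M.T@(np.array([520,425,41])-p))
E
```

```text
10.15 [521.8 418.1 194.2] x-axis heading -3.046 tilt [ 0.002 -0.001] q [ 0.66  0.52  1.55 -0.    1.08 -1.01] F [ 0.8 -0.1 -0.4] 33.52929742050548 29.97659683227539
[  0.85415245   7.21406977 153.14821221]
```

View pics/w2.png

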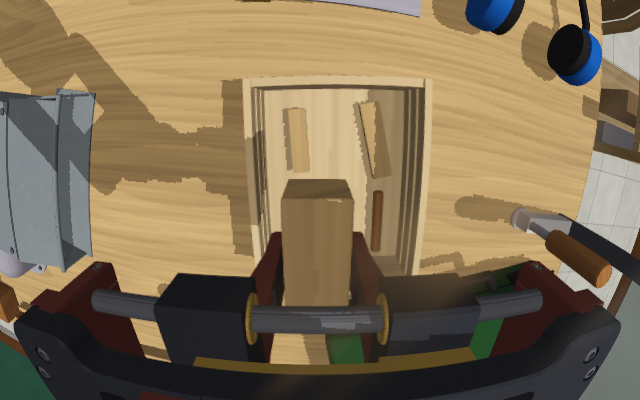

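The block is firmly held between the crate's walls at (317,240), slightly to the robot's side of the middle. I'll shift +7 mm in y and lower.

jog_arm:
  commands:
    - [-1, [0, 0.07, 0.3], [0, 0, 0]]
    - [-1, [0, 0, 0.4], [0, 0, 0]]
    - [-1, [0, 0, 0.4], [0, 0, 0]]
    - [-1, [0, 0, 0.3], [0, 0, 0]]
    - [-1, [0, 0, 0.11], [0, 0, 0]]
    - [-1, [0, 0, 0], [0, 0, 0]]
    - [0.3, [0, 0, 0], [0, 0, 0]]
    - [0.3, [0, 0, 0], [0, 0, 0]]
    - [0.3, [0, 0, 0], [0, 0, 0]]
    - [0.3, [0, 0, 0], [0, 0, 0]]

```text
t: 11.2
ee_pos: [522.5, 425.7, 45.5]
orientation: [-0.151, 3.136, 0.002]
ft_force: [-0.1, 0.9, 0.6]
width: 56.9
grasp_force: 0.2
```

jog_arm:
  commands:
    - [0.3, [0, 0, 0], [0, 0, 0]]
    - [0.3, [0, 0, -0.3], [0, 0, 0]]
    - [0.3, [0, 0, -0.4], [0, 0, 0]]
    - [0.3, [0, 0, -0.4], [0, 0, 0]]
    - [0.3, [0, 0, -0.4], [0, 0, 0]]
    - [0.3, [0, 0, -0.3], [0, 0, 0]]
    - [0.3, [0, 0, 0], [0, 0, 0]]

```text
t: 11.9
ee_pos: [524.0, 427.0, 229.9]
orientation: [-0.151, 3.131, 0.008]
ft_force: [-0.2, 0.8, 0.3]
width: 57.2
grasp_force: 0.0
```

```bash
python3 - <<'E'
from h import *
p,M=st();o=get_obs();im=get_image("wrist");im["o"]=o
cv2.imwrite("pics/w3.png",im["image"])
im=get_image("top");np.save("t2.npy",im,allow_pickle=True);cv2.imwrite("pics/t2.png",cv2.resize(im["image"][130:280,280:440],None,fx=4,fy=4,interpolation=cv2.INTER_CUBIC))
E
```

```text
11.9 [524.  427.  229.9] x-axis heading -3.045 tilt [-0.008  0.005] q [ 0.67  0.49  1.51 -0.    1.14 -1.  ] F [-0.2  0.8  0.3] 57.24552918797737 0.0
```

View pics/w3.png

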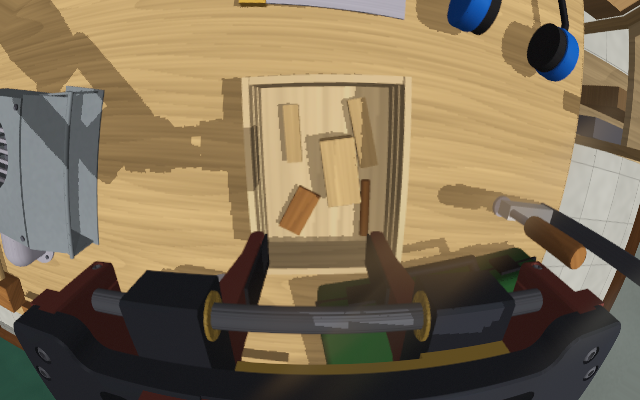

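View pics/t2.png

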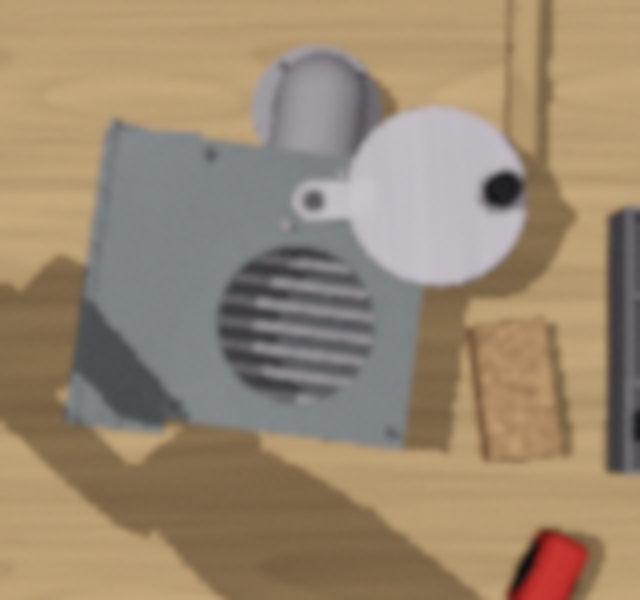

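The offcut lies in the crate at (340,172), and the cover is fully aside with its knob at crop (502,189). I'll return to the knob.

jog_arm:
  commands:
    - [1, [0, 0, 0], [0, 0, 0.187]]
    - [1, [0, 0, 0], [0, 0, 0.187]]
    - [1, [0, 0, 0], [0, 0, 0.187]]
    - [1, [0, 0, 0], [0, 0, 0.187]]
    - [1, [0, 0, 0], [0, 0, 0.187]]
    - [1, [0, 0, 0], [0, 0, 0.187]]
    - [1, [0, 0, 0], [0, 0, 0.187]]
    - [1, [0, 0, 0], [0, 0, 0.187]]
    - [1, [0, 0, 0], [0, 0, 0.187]]
    - [1, [0, 0, 0], [0, 0, 0.187]]

```text
t: 13.0
ee_pos: [520.9, 424.4, 221.6]
orientation: [-1.998, -2.424, 0.006]
ft_force: [0.1, 0.4, 0.2]
width: 87.7
grasp_force: 0.0
```

jog_arm:
  commands:
    - [1, [0, 0, 0], [0, 0, 0.187]]
    - [1, [-0.3, 0, 0], [0, 0, 0]]
    - [1, [-0.4, 0, 0], [0, 0, 0]]
    - [1, [-0.4, 0, 0], [0, 0, 0]]
    - [1, [-0.4, 0, 0], [0, 0, 0]]
    - [1, [-0.4, 0, 0], [0, 0, 0]]
    - [1, [-0.4, 0, 0], [0, 0, 0]]
    - [1, [-0.4, 0, 0], [0, 0, 0]]
    - [1, [-0.4, 0, 0], [0, 0, 0]]
    - [1, [0, 0, 0], [0, 0, 0]]

```text
t: 14.0
ee_pos: [536.5, 111.7, 222.2]
orientation: [-2.167, -2.272, 0.006]
ft_force: [0.2, 0.5, 0.5]
width: 87.6
grasp_force: 0.0
```

```bash
python3 - <<'E'
from h import *
im=np.load("t2.npy",allow_pickle=True).item()
K=world(im,280+502.5/4-.5,130+189.5/4-.5,139)[:2];d=P-K;print(K,np.linalg.norm(d),np.arctan2(d[1],d[0])+.129)
p,M=st();print(M.T@(np.array([*K,110])-p))
E
```

```text
[ 605.93516189 -241.137948  ] 142.57465726183705 1.7224892768721944
14.0 [536.5 111.7 222.2] x-axis heading 1.618 tilt [-0.001 -0.004] q [ 0.18  0.31  1.8  -0.    1.03  0.14] F [0.2 0.5 0.5] 87.59428661861728 0.0
[-355.54328601   53.14679578  112.53621031]
```

jog_arm:
  commands:
    - [1, [-0.4, 0.06, 0], [0, 0, 0]]
    - [1, [-0.4, 0.06, 0], [0, 0, 0]]
    - [1, [-0.4, 0.06, 0], [0, 0, 0]]
    - [1, [-0.4, 0.06, 0], [0, 0, 0]]
    - [1, [-0.4, 0.06, 0], [0, 0, 0]]
    - [1, [-0.4, 0.06, 0], [0, 0, 0]]
    - [1, [-0.4, 0.06, 0], [0, 0, 0]]
    - [1, [-0.4, 0.06, 0], [0, 0, 0]]
    - [1, [-0.37, 0.06, 0], [0, 0, 0]]
    - [1, [0, 0, 0], [0, 0, 0]]

```text
t: 15.0
ee_pos: [610.2, -241.2, 222.1]
orientation: [-2.167, -2.273, 0.002]
ft_force: [0.2, 0.3, -0.1]
width: 87.6
grasp_force: 0.0
```

```bash
python3 - <<'E'
from h import *
p,M=st();print(M.T@(np.array([606.5,-243,110])-p))
E
```

```text
15.0 [ 610.2 -241.2  222.1] x-axis heading 1.619 tilt [ 0.    -0.002] q [-0.39  0.47  1.56 -0.    1.12 -0.44] F [ 0.2  0.3 -0.1] 87.55444582453838 0.0
[ -1.5785187   -3.61290912 112.15243386]
```

jog_arm:
  commands:
    - [1, [-0.015, -0.035, 0.4], [0, 0, 0]]
    - [1, [0, 0, 0.4], [0, 0, 0]]
    - [1, [0, 0, 0.32], [0, 0, 0]]
    - [-1, [0, 0, 0], [0, 0, 0]]
    - [-1, [0, 0, 0], [0, 0, 0]]
    - [-1, [0, 0, 0], [0, 0, 0]]
    - [-1, [0, 0, 0], [0, 0, 0]]
    - [-1, [0, 0, 0], [0, 0, 0]]
    - [-1, [0, 0, 0], [0, 0, 0]]
    - [-1, [0, 0, 0], [0, 0, 0]]

```text
t: 16.0
ee_pos: [606.6, -239.9, 112.5]
orientation: [2.164, 2.277, 0.0]
ft_force: [0.7, 0.0, 0.4]
width: 35.3
grasp_force: 0.0
```

jog_arm:
  commands:
    - [-1, [0, 0, 0], [0, 0, 0]]
    - [-1, [0, 0, 0], [0, 0, 0]]
    - [-1, [0, 0, 0], [0, 0, 0]]
    - [-1, [0, 0, 0], [0, 0, 0]]
    - [-1, [0.014, -0.2, 0], [0, 0, 0.176]]
    - [-1, [0.014, -0.2, 0], [0, 0, 0.176]]
    - [-1, [0.014, -0.2, 0], [0, 0, 0.176]]

```text
t: 16.7
ee_pos: [547.9, -229.4, 112.4]
orientation: [-2.592, -1.774, -0.004]
ft_force: [7.9, 13.8, 1.1]
width: 27.3
grasp_force: 30.0
```

```bash
python3 -c "
from h import *
arc()"
```

```text
16.7 [ 547.9 -229.4  112.4] x-axis heading 1.201 tilt [0.002 0.001] q [-0.42  0.52  1.77  0.    0.85 -0.05] F [ 7.9 13.8  1.1] 27.32596704901305 29.996844828128815
radius 141.83959682915471 theta 1.3027774658296147
```

jog_arm:
  commands:
    - [-1, [0.025, -0.2, 0], [0, 0, 0.176]]
    - [-1, [0.018, -0.2, 0], [0, 0, 0.176]]
    - [-1, [0.014, -0.2, 0], [0, 0, 0.176]]
    - [-1, [0.014, -0.2, 0], [0, 0, 0.176]]
    - [-1, [0.014, -0.2, 0], [0, 0, 0.176]]

```text
t: 17.2
ee_pos: [476.2, -164.3, 112.5]
orientation: [3.039, 0.79, 0.011]
ft_force: [18.2, 8.5, -14.1]
width: 27.5
grasp_force: 30.0
```

```bash
python3 -c "
from h import *
arc()"
```

```text
17.2 [ 476.2 -164.3  112.5] x-axis heading 0.509 tilt [0.006 0.003] q [-0.36  0.41  1.97  0.    0.75  0.7 ] F [ 18.2   8.5 -14.1] 27.49693746788459 29.992614090442657
radius 142.486147819418 theta 0.6079773830984914
```

jog_arm:
  commands:
    - [-1, [0.035, -0.2, 0], [0, 0, 0.176]]
    - [-1, [0.025, -0.2, 0], [0, 0, 0.176]]
    - [-1, [0.014, -0.15, 0], [0, 0, 0.13]]
    - [-1, [0, 0, 0], [0, 0, 0]]

```text
t: 17.6
ee_pos: [460.3, -110.6, 112.3]
orientation: [3.134, 0.213, 0.004]
ft_force: [2.8, -1.9, -4.7]
width: 27.4
grasp_force: 30.0
```

```bash
python3 -c "
from h import *
arc()"
```

```text
17.6 [ 460.3 -110.6  112.3] x-axis heading 0.136 tilt [0.002 0.001] q [-0.26  0.38  2.04  0.    0.73  1.17] F [ 2.8 -1.9 -4.7] 27.4061077670886 30.000075101852417
radius 142.86549793496667 theta 0.21315005311895563
```

jog_arm:
  commands:
    - [-1, [0.01, -0.15, 0], [0, 0, 0.13]]
    - [-1, [0.01, -0.12, 0], [0, 0, 0.1]]
    - [-1, [0, -0.02, 0], [0, 0, 0]]
    - [-1, [0, -0.02, 0], [0, 0, 0]]
    - [-1, [0, 0, 0], [0, 0, 0]]

```text
t: 18.1
ee_pos: [460.3, -81.1, 112.3]
orientation: [3.14, -0.064, 0.003]
ft_force: [4.6, -3.0, -3.3]
width: 27.5
grasp_force: 30.0
```

```bash
python3 -c "
from h import *
arc()"
```

```text
18.1 [460.3 -81.1 112.3] x-axis heading -0.041 tilt [0.002 0.   ] q [-0.2   0.37  2.05 -0.    0.72  1.41] F [ 4.6 -3.  -3.3] 27.546563166160826 29.999110400676727
radius 143.47626820921104 theta 0.006543307963097017
```

jog_arm:
  commands:
    - [-1, [0, -0.02, 0], [0, 0, 0]]
    - [-1, [0, -0.02, 0], [0, 0, 0]]
    - [-1, [0, 0, 0], [0, 0, 0]]
    - [-1, [0, 0, 0], [0, 0, 0]]

```text
t: 18.5
ee_pos: [460.4, -77.1, 112.3]
orientation: [3.141, -0.065, 0.003]
ft_force: [5.5, -0.9, -3.2]
width: 27.8
grasp_force: 30.0
```

Still moving freely, so it is not yet on the stop.

jog_arm:
  commands:
    - [-1, [0, -0.02, 0], [0, 0, 0]]
    - [-1, [0, -0.02, 0], [0, 0, 0]]
    - [-1, [0, 0, 0], [0, 0, 0]]
    - [-1, [0, 0, 0], [0, 0, 0]]

```text
t: 18.9
ee_pos: [460.3, -76.6, 112.3]
orientation: [3.135, -0.06, 0.003]
ft_force: [0.6, -27.9, -5.6]
width: 27.6
grasp_force: 30.0
```

On the stop: 28 N with no further motion. I'll relieve the force, release and rise.

jog_arm:
  commands:
    - [-1, [0, 0.03, 0], [0, 0, 0]]
    - [-1, [0, 0, 0], [0, 0, 0]]
    - [1, [0, 0, 0], [0, 0, 0]]
    - [1, [0, 0, 0], [0, 0, 0]]
    - [1, [0, 0, 0], [0, 0, 0]]
    - [1, [0, 0, 0], [0, 0, 0]]
    - [1, [0, 0, 0], [0, 0, 0]]
    - [1, [0, 0, -0.3], [0, 0, 0]]
    - [1, [0, 0, -0.4], [0, 0, 0]]
    - [1, [0, 0, -0.4], [0, 0, 0]]

```text
t: 19.9
ee_pos: [458.7, -75.2, 223.1]
orientation: [-3.141, 0.067, 0.003]
ft_force: [1.9, -0.1, -0.4]
width: 86.3
grasp_force: 0.0
```

jog_arm:
  commands:
    - [1, [-0.3, 0, -0.2], [0, 0, 0]]
    - [1, [-0.3, 0, 0], [0, 0, 0]]
    - [1, [0, 0, 0], [0, 0, 0]]
    - [1, [0, 0, 0], [0, 0, 0]]

```text
t: 20.3
ee_pos: [399.4, -72.8, 242.5]
orientation: [3.141, -0.068, 0.002]
ft_force: [0.7, 0.0, 0.2]
width: 88.0
grasp_force: 0.0
```

```bash
python3 - <<'E'
from h import *
st();o=get_obs();im=get_image("wrist");im["o"]=o;cv2.imwrite("pics/w4.png",im["image"])
t=get_image("top")["image"];cv2.imwrite("pics/t3.png",cv2.resize(t[100:300,150:450],None,fx=2.6,fy=2.6,interpolation=cv2.INTER_CUBIC))
E
```

```text
20.3 [399.4 -72.8 242.5] x-axis heading -0.043 tilt [0.001 0.   ] q [-0.21  0.06  2.07  0.    1.01  1.4 ] F [0.7 0.  0.2] 87.99278960367711 0.0
```

View pics/w4.png

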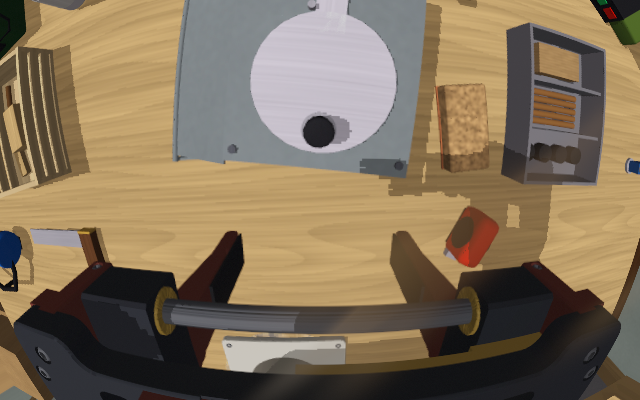

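The cover lies over the port, with its knob at (319,131) where the stop was felt. The cork block and tape are in place, and nothing touches the gripper. Handing in.

```bash
python3 -c "
from h import *
print(close_job())"
```

```text
the job is handed in; nothing more can be done
None
```

I swung the cover aside, put the pine offcut in the plywood crate, and pushed the cover back onto its stop over the port. The job is handed in; the hand-in gave no verdict.

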